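# Open the takings box by its concealed catch

### The arm

A 6-joint arm with a two-finger parallel gripper is mounted at the origin on a cart in front of the work surface, level with it; the furniture and walls round the work are solid. World frame = base frame: x ahead of the robot, y to its left, z up, the work surface at z = 0. Lengths are in m, angles in rad, forces in N, time in s.
With the tool pointing down it reaches from about 0.35 to 0.775 m from the base axis. Payload 5.5 kg.
Tool frame: the origin (TCP) lies where the fingers leave the gripper's body, on its centre line; the fingertips stand env.tip_reach ahead of it and the grasp point (between the pads) lies 54 mm ahead of it (env.tip_reach is the distance from the TCP to the fingertips, in m); z points along the fingers, y is the line along which they close (so a half turn about z gives the same grasp; the last joint's range is limited). The gripper opens to 85 mm and grips with 20 to 120 N. Pads are 22 mm wide; open, the fingers measure 114 mm over their backs; the gripper's body (76 mm by 85 mm) begins 54 mm behind the grasp point. The pads swing forward as they close: fully open they stand 13 mm farther back than shut.
Start: joints at [1.049, 0.313, 0.046, 1.304, 0, 1.431], TCP at [0.214, 0.534, 0.304] pointing down, gripper open.
Joint ranges: [-2.76, 2.76], [-0.86, 1.69], [-1.03, 1.26], [-2.2, 2.34], [-1.47, 1.5], [-3.14, 3.14]. Speed limits (rad/s): [2.57, 2.57, 3.14, 3.14, 3.14, 3.14].

### API

Orientations are given as a unit quaternion [w, x, y, z].
In Python, from workcell import status, optics, hand_in, env gives the robot as it stands.
- The arm moves only by the shell command python3 -m handwheel 'ROWS' [FORCE]. ROWS is a JSON object whose one key "deltas" holds a list of rows, each a list of 5 numbers: the opening, from -1 (shut) to 1 (fully open), then the shift along the tool's x, y, z in units of 40 mm (1.0 is 40 mm), then the turn about the tool's z in units of 10 degrees (1.0 is 10 degrees). In form: {"deltas": [[jaw, x, y, z, roll], ...]}. A call has 1 to 20 rows; each row shifts and turns the commanded pose from where the row before left it, along the tool's axes as they then stand; what a row does not reach is not made up. A row lasts 1/8 s, in which the tool goes at most 62.5 mm and 10.7 degrees, less where a joint would pass 70% of its speed; a pose out of reach is approached as far as the arm can. A call is refused whole if a number of a shift passes 1 or a number of a turn 1, either way. A call with a gripper value outside its range is refused whole. The fingers move at their own pace and stop on an object; FORCE is the grip in N (left out, the last holds). Time passes only in rows, so rows that do not move let the fingers close. It gives the time, the measured TCP pose, the force, the opening and the grip force at its end, in the units of the state.
- status.get_state(): the state, without advancing time (a new reading comes with each control period).
- optics.read_camera(name): name is "scene" or "top" or "wrist"; returns a dict with "frame" (420x560x3 uint8, red, green, blue), "depth" (420x560 float32, m along the optical axis (not along the pixel's ray), 0 where there is no reading), "vfov" (degrees; the focal length in pixels is half the picture's height over the tangent of half this angle, whatever the lens; pixels are square), "cx", "cy" (the principal point, pixels), "origin" and "attitude" of the camera in the world. Camera axes: x right, y down, z forward; pixel columns grow to the right and rows downward; lengths in m; the calibration is good to about 2 mm. A picture is of the moment at which its call begins.
- hand_in(): hands the job in; it is judged then, once.
The state is a dict: "clock": time; "joint_pos": joint angles; "qvel": joint speeds; "tau": joint torques, N m; "tcp_pos": TCP position; "orientation": TCP orientation; "wrist_force": force on the tool from outside, world axes, zero at the start; "ft_torque": the same for the moment, N m; "finger_gap": finger opening in m; "grip_force": force on a finger pad.
Only numpy, scipy, OpenCV 4.12 (cv2) and the standard library are available. Lean on these libraries where they do the work, as an engineer would, in place of code of your own. Each camera call takes 0.05 s, during which the arm holds its last target. There are 200 camera calls.

### The job

Open the wooden takings box on the bar: feel along the inlaid band in the flat deck at its front for the sunken catch plate and press it fully down so that the lid springs up, then push the lid back with the fingers until it stands open past upright and stays there by itself. Do not lift or shift the box, and leave the things around it where they stand.

Things in the scene. Friction and masses are not known exactly. Their poses are not given: they have to be found in the camera images.
- takings_box: Closed wooden cash box with brass corners, 220 mm deep (x), 320 wide (y), 88 high, loose, about 3 kg, on rubber feet. Origin: centre of its underside; x points from the front (robot side at yaw 0) to the hinged back, z up. Its flat top, 88 mm up, is in two parts: the front 88 mm (x -110 to -22 mm) is a fixed rigid deck with the inlaid band in it; behind it lies the lid.
- band_middle (a point): Middle of the top face of the inlaid band, axes as the box. The band is a flat rigid strip of the same wood, 58 mm (x) by 148 mm (y), 0.6 mm lower than the deck. The catch plate lies in it, centred at x = 0 and anywhere from y = -40 to +40 mm of this point, different every time and not reported: look for its square outline or feel for it.
- catch_plate (a joint): Travel of the catch plate, m: 0 at rest, 0.005 fully down. It is a square wooden plate, 44 x 44 mm, in a 47 x 47 mm opening of the band, its face sunk 2.5 mm below the band's. It moves straight down on a spring (about 1.2 N at first, 3 to 4 N fully down) and comes back up when let go. The lid is released at 0.0025 to 0.004.
- cash_lid (a joint): Lid angle, rad: 0 shut, level with the deck; 1.57 upright; 2.0 leaning back on its stop. Bolted until the catch plate is pressed; then a spring strut throws it up to about 0.97 and holds it there. Above that it swings with light friction (board of 0.2 kg): let go well short of upright it falls back onto the strut; from 1.6 on it stays open.
- lid_front_edge (a point): Middle of the lid's front edge, half-way through its 10 mm thickness; moves with the lid, 119 mm from the hinge axis. The lid is a plain wooden board 293 mm wide (y). Shut, this point is at x = -19 mm, z = +83 mm from the box's origin.
- lid_hinge (a point): Middle of the lid's hinge axis, at the back of the box's top (x = +100, z = +88 mm from the box's origin), axes as the box. The axis runs along the box's y; as the lid opens its front edge moves up and then toward +x.
- shot_glass: Small empty glass, 48 mm wide and 61 mm high, standing to the left of the box. Origin: centre of its foot. To be left alone.
- demitasse: Small white ceramic cup with an ear, 65 x 83 x 53 mm, standing to the right of the box. Origin: centre of its foot. To be left alone.
- drip_timer: Square kitchen timer, 58 x 62 x 18 mm, lying to the left of the box. Origin: centre of its underside. To be left alone.
- cupping_spoon: Steel spoon, 130 x 26 x 11 mm, lying to the right of the box. Origin: centre of its underside. To be left alone.

How it is judged:
On the way:
1. the catch plate is pressed down while the lid is still below upright (value of joint catch_plate above 0.0035 m and value of joint cash_lid below 1.2 rad), for 0.05 s.
At the end, for the whole second after the job is handed in: The lid stands open at 1.5 rad or more and is at rest, the catch plate is back up (within 1.5 mm), the box stands level within 20 mm of where it was, and the glass, cup, timer and spoon are within 20 mm of where they stood (value of joint cash_lid above 1.5 rad and velocity of joint cash_lid between -0.1 and 0.1 rad/s and value of joint catch_plate below 0.0015 m and distance of each of takings_box, shot_glass, demitasse, drip_timer, cupping_spoon from where it was at the start of the episode below 0.02 m and angle between takings_box's own z axis and vertical below 0.05 rad and linear speed of takings_box below 0.02 m/s); the robot touches nothing.
It fails at once if the box is lifted, tipped or shoved away (20 mm, or 0.1 rad) (distance of takings_box from where it was at the start of the episode above 0.02 m or angle between takings_box's own z axis and vertical above 0.1 rad).
It fails at once if the glass, cup, timer or spoon is moved or lifted by more than 20 mm, or the glass or cup is tipped (distance of any of shot_glass, demitasse, drip_timer, cupping_spoon from where it was at the start of the episode above 0.02 m or angle between any of shot_glass, demitasse's own z axis and vertical above 0.4 rad).
It also fails if it takes over 54 s, if anything falls off the work surface, if the arm or the gripper's body presses on something with over 40 N, if the wrist force passes 120 N, or if a joint passes its speed limit or range.

## Working session

There is one attempt and no reset: what is moved stays moved. The work goes in short steps, Python scripts to look and compute and a shell command to move; the robot and the scene stay as the last step left them, time stands still between calls to the robot, and variables do not carry over. Pictures are saved under pics/ and viewed, at most 10 in all, crops included, and the job is handed in when it is done.

```bash
mkdir -p pics
cat > h.py <<'E'
import numpy as np, cv2
from workcell import status, optics, env
from scipy.spatial.transform import Rotation as R
def rot(a):
    a=np.array(a,float)
    return a if a.shape==(3,3) else R.from_quat(a,scalar_first=True).as_matrix()
def cam(n):
    c=optics.read_camera(n); c['f']=210/np.tan(np.radians(c['vfov'])/2); c['R']=rot(c['attitude']); c['o']=np.array(c['origin']); return c
def plane(c,u,v,z):
    d=c['R']@np.array([(u-c['cx'])/c['f'],(v-c['cy'])/c['f'],1]); return c['o']+d*(z-c['o'][2])/d[2]
def cloud(c):
    v,u=np.mgrid[0:420,0:560]; d=c['depth']
    p=np.stack([(u-c['cx'])/c['f']*d,(v-c['cy'])/c['f']*d,d],-1)@c['R'].T+c['o']; p[d==0]=np.nan; return p
E
python3 - <<'E'
from h import *
for n in ('scene','top'):
    c=cam(n); cv2.imwrite(f'pics/{n}0.png',c['frame'][:,:,::-1]); np.savez(f'{n}0.npz',**c); print(n,c['o'],c['f'],c['cx'],c['cy'],c['attitude'])
print(status.get_state(),env.tip_reach)
E
```

```text
scene [-0.03496575 -0.43497674  0.44274521] 392.46151856637124 274.7211500925064 217.31520442432773 [-0.50344452  0.76183845 -0.34091412  0.22343536]
top [0.44272892 0.08395073 1.18560674] 445.5371836616323 284.6882101837692 209.68090146681496 [-0.02881112  0.70950695 -0.70303034  0.03896344]
{'clock': 0.1, 'joint_pos': array([1.04938891e+00, 3.13952021e-01, 4.50701035e-02, 1.30355702e+00,
       1.13584068e-05, 1.43123302e+00]), 'qvel': array([-0.00057633, -0.00235281,  0.00231263,  0.00013955, -0.00103532,
       -0.00010325]), 'tau': array([ 2.65743351e-03, -4.81725526e+01,  2.99245262e+01,  1.27511012e-02,
       -1.58492185e-04,  2.66542935e-05]), 'tcp_pos': array([0.2140851 , 0.53330515, 0.30307352]), 'orientation': array([-2.71887789e-04,  1.89764221e-01,  9.81829347e-01, -7.75019077e-04]), 'wrist_force': array([ 0.21015251, -0.00668953, -0.20009592]), 'ft_torque': array([ 0.0718095 ,  0.06137051, -0.00810951]), 'grip_force': 0.0, 'finger_gap': 0.08547647183929842} 0.0726
```

View pics/top0.png

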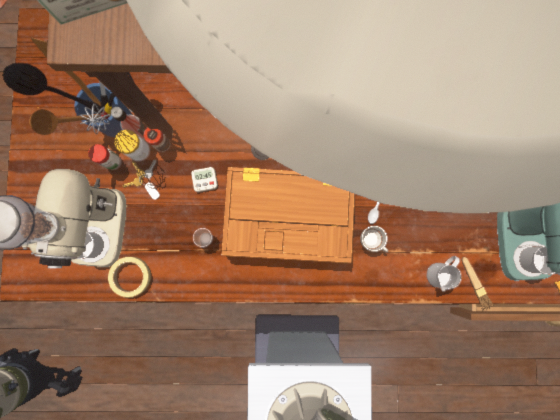

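View pics/scene0.png

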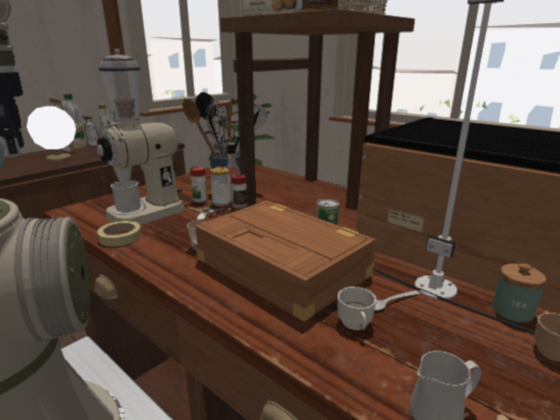

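The top view shows the box (corners about (228,168), (353,185), (351,264), (222,256)), the plate's outline at about (273,240), glass (202,238), timer (204,180), cup (374,239) and spoon (375,212). A large beige shade hides the upper right. Next I zoom in and measure.

Run:
```python
from h import *
c=dict(np.load('top0.npz')); P=cloud(c); s=dict(np.load('scene0.npz')); S=cloud(s)
im=c['frame'][150:275,190:400,::-1]; cv2.imwrite('pics/topz.png',cv2.resize(im,None,fx=3.8,fy=3.8,interpolation=cv2.INTER_CUBIC))
for u,v in [(200,60),(350,100),(450,100),(260,205),(300,240),(273,240),(204,180)]: print('top',u,v,P[v,u].round(4))
for u,v in [(233,235),(260,232),(280,230),(320,235),(225,238),(437,245),(470,100),(480,30),(433,285),(380,200)]: print('scene',u,v,S[v,u].round(4))
for n,Q in (('top',P),('scene',S)):
    z=Q[...,2]; m=(abs(z-0.088)<0.008)&(abs(Q[...,0]-.43)<.2)&(abs(Q[...,1]-.08)<.22)
    k,l,st,ce=cv2.connectedComponentsWithStats(m.astype(np.uint8)); i=1+st[1:,4].argmax(); q=Q[l==i]
    r=cv2.minAreaRect(q[:,:2].astype(np.float32)*1000); print(n,np.median(q[:,2]),r,cv2.boxPoints(r).round(1).tolist())
```

```text
top 200 60 [0.511  0.1125 1.0318]
top 350 100 [0.4902 0.062  1.051 ]
top 450 100 [0.4884 0.0332 1.0574]
top 260 205 [0.5593 0.1298 0.0894]
top 300 240 [0.4738 0.0304 0.09  ]
top 273 240 [0.4734 0.0968 0.0814]
top 204 180 [0.6321 0.2819 0.0162]
scene 233 235 [0.4554 0.1231 0.0874]
scene 260 232 [0.5031 0.0909 0.0875]
scene 280 230 [0.539  0.066  0.0873]
scene 320 235 [ 0.5747 -0.0132  0.088 ]
scene 225 238 [0.4341 0.1239 0.088 ]
scene 437 245 [ 0.6555 -0.2228  0.1051]
scene 470 100 [ 0.6768 -0.2272  0.3655]
scene 480 30 [ 0.6745 -0.2235  0.4694]
scene 433 285 [ 0.6568 -0.2283  0.0187]
scene 380 200 [ 0.7377 -0.0587  0.1309]
top 0.0873950126791464 ((530.0421752929688, 59.33404541015625), (320.67803955078125, 203.8549041748047), 87.16768646240234) [[420.29998779296875, -95.80000305175781], [623.9000244140625, -105.80000305175781], [639.7999877929688, 214.39999389648438], [436.20001220703125, 224.5]]
scene 0.08758788503536538 ((529.4796752929688, 57.64125061035156), (322.47650146484375, 214.72657775878906), 87.22115325927734) [[414.3999938964844, -98.19999694824219], [628.9000244140625, -108.5999984741211], [644.5, 213.5], [430.1000061035156, 223.89999389648438]]
```

View pics/topz.png

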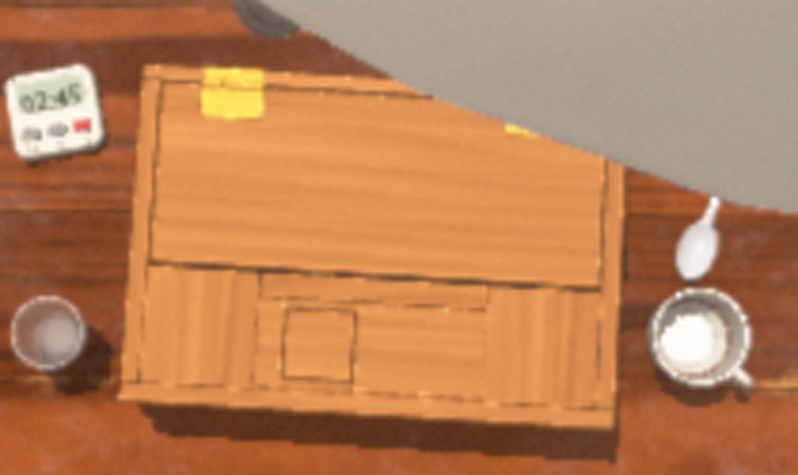

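The zoom puts the plate outline at about (319,344), which is full-image pixel (273.9,240.5). It lies left of the band's middle. The stand and shelf sit behind and to the right of the box. Next I work out the shifts and check for obstacles near the pushing space.

```bash
cat >> h.py <<'E'
YAW=np.radians(-2.84); BX=np.array([np.cos(YAW),np.sin(YAW),0]); BY=np.array([-np.sin(YAW),np.cos(YAW),0]); BC=np.array([.5297,.0583,0])
def tobox(p): d=np.array(p)-BC; return np.array([d@BX,d@BY,p[2]])
def go(target,yawbox=True):
    s=status.get_state(); T=rot(s['orientation']); d=T.T@(np.array(target)-s['tcp_pos'])/.04
    a=[np.degrees(np.arctan2(T[:,2]@np.cross(T[:,0],w),T[:,0]@w)) for w in (BX,-BX,BY,-BY)]
    print('tcp',s['tcp_pos'].round(4),'F',s['wrist_force'].round(2),'t',s['clock'],'gap',s['finger_gap'],'\nunits',d.round(3),'roll to +-BX,+-BY deg',np.round(a,1),'tilt z',T[:,2].round(4))
E
python3 - <<'E'
from h import *
c=dict(np.load('top0.npz')); s=dict(np.load('scene0.npz')); S=cloud(s)
p=plane(c,273.9,240.5,.085); print('plate',p,tobox(p))
q=s['R'].T@(p-s['o']); print('scene px',q[:2]/q[2]*s['f']+[s['cx'],s['cy']])
m=(S[...,2]>.1)&(S[...,0]<.85)&(S[...,0]>.25)&(S[...,1]>-.25)&(S[...,1]<.4)
q=S[m]; 
for z0 in (.1,.2,.3,.4,.5):
    k=q[(q[:,2]>z0)&(q[:,2]<z0+.1)]
    H={}
    for a in k: H.setdefault((round(a[0]/.05)*.05,round(a[1]/.05)*.05),[]).append(1)
    print(z0,sorted((round(x,2),round(y,2)) for (x,y),v in H.items() if len(v)>15))
go([p[0],p[1],.26])
E
```

```text
plate [0.47209521 0.09452374 0.085     ] [-0.05932882  0.0333251   0.085     ]
scene px [248.36351505 237.39943643]
0.1 [(0.65, -0.25), (0.65, -0.2), (0.7, -0.25), (0.7, -0.2), (0.75, -0.25), (0.75, -0.2), (0.75, -0.15), (0.75, -0.1), (0.75, -0.05), (0.75, 0.0), (0.75, 0.35), (0.75, 0.4)]
0.2 [(0.65, -0.25), (0.65, -0.2), (0.7, -0.25), (0.7, -0.2), (0.75, -0.25), (0.75, -0.2), (0.75, -0.15), (0.75, -0.1), (0.75, -0.05), (0.75, 0.0), (0.75, 0.35), (0.75, 0.4), (0.8, -0.25), (0.8, -0.2), (0.8, -0.15), (0.8, -0.1), (0.8, -0.05), (0.8, 0.0), (0.85, -0.25), (0.85, -0.2), (0.85, -0.15), (0.85, -0.1), (0.85, -0.05), (0.85, 0.0)]
0.3 [(0.65, -0.25), (0.65, -0.2), (0.7, -0.25), (0.7, -0.2), (0.75, 0.35), (0.75, 0.4)]
0.4 [(0.65, -0.25), (0.65, -0.2), (0.7, -0.25), (0.7, -0.2), (0.75, 0.05), (0.75, 0.1), (0.75, 0.15), (0.75, 0.2), (0.75, 0.25), (0.75, 0.3), (0.75, 0.35), (0.75, 0.4), (0.8, 0.05), (0.8, 0.1), (0.8, 0.15), (0.8, 0.2), (0.8, 0.3), (0.85, 0.05), (0.85, 0.1)]
0.5 [(0.65, -0.25), (0.65, -0.2), (0.7, -0.25), (0.75, 0.05), (0.75, 0.1), (0.75, 0.15), (0.75, 0.2), (0.75, 0.25), (0.75, 0.3), (0.75, 0.35), (0.75, 0.4), (0.8, 0.05), (0.8, 0.1), (0.8, 0.15), (0.8, 0.2), (0.8, 0.3), (0.8, 0.35), (0.8, 0.4), (0.85, 0.05), (0.85, 0.1), (0.85, 0.3)]
tcp [0.2141 0.5333 0.3031] F [ 0.21 -0.01 -0.2 ] t 0.1 gap 0.08547647183929842 
units [-10.074  -7.774   1.087] roll to +-BX,+-BY deg [ 161.  -19.   71. -109.] tilt z [-8.0e-04 -1.4e-03 -1.0e+00]
```

```bash
python3 -m handwheel '{"deltas": [[-1,0,0,0,-0.95],[-1,0,0,0,-0.95],[-1,-0.58,-0.88,0,0],[-1,-0.58,-0.88,0,0],[-1,-0.58,-0.88,0,0],[-1,-0.58,-0.88,0,0],[-1,-0.58,-0.88,0,0],[-1,-0.58,-0.88,0,0],[-1,-0.58,-0.88,0,0],[-1,-0.58,-0.88,0,0],[-1,-0.58,-0.88,0,0],[-1,-0.58,-0.88,0,0],[-1,-0.58,-0.88,0.5,0],[-1,0,0,0.5,0],[-1,0,0,0,0],[-1,0,0,0,0]]}' 20
python3 - <<'E'
from h import *
c=cam('wrist'); np.savez('wrist1.npz',**c); cv2.imwrite('pics/wrist1.png',c['frame'][:,:,::-1]); print(c['o'],c['f'])
go([.4721,.0945,.18])
E
```

```text
clock: 2.1
tcp_pos: [0.4496, 0.1344, 0.2643]
orientation: [0.0, 0.025, 1.0, 0.0]
wrist_force: [0.3, -0.3, 0.6]
finger_gap: -0.0003
grip_force: 0.0
[0.38294995 0.13813616 0.33470626] 354.0364856731339
tcp [0.4498 0.1346 0.2647] F [ 0.79 -0.23  0.46] t 2.15 gap 0.00038783491952577197 
units [-0.604 -0.973  2.117] roll to +-BX,+-BY deg [-180.    0.   90.  -90.] tilt z [ 1.e-03  2.e-04 -1.e+00]
```

View pics/wrist1.png

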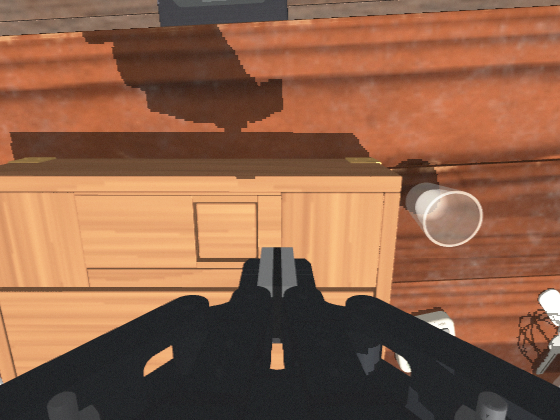

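The wrist view shows the plate's opening as a dark square with corners about (195,202), (257,202), (259,261) and (195,261). The closed fingers are at about (276,250). I locate the opening from this second view.

Run:
```python
from h import *
c=dict(np.load('wrist1.npz')); P=cloud(c)
for u,v in [(195,202),(257,202),(259,261),(195,261),(227,231.5)]: print(u,v,plane(c,u,v,.0865).round(4),(tobox(plane(c,u,v,.0865))*1000).round(1))
print('z plate',np.nanmedian(P[210:240,203:250,2]),'band',np.nanmedian(P[210:255,150:185,2]),'deck',np.nanmedian(P[210:270,300:360,2]))
p=plane(c,227,231.5,.0855); go([p[0],p[1],.18])
```

```text
195 202 [0.4475 0.0754 0.0865] [-83.   13.   86.5]
257 202 [0.4497 0.1204 0.0865] [-83.   58.1  86.5]
259 261 [0.4962 0.1189 0.0865] [-36.4  58.9  86.5]
195 261 [0.4938 0.0702 0.0865] [-36.4  10.1  86.5]
227 231.5 [0.4713 0.0967 0.0865] [-60.3  35.4  86.5]
z plate 0.08526609462200072 band 0.08776666589888765 deck 0.08836861576414044
tcp [0.4498 0.1346 0.2647] F [ 0.79 -0.23  0.46] t 2.15 gap 0.00038783491952577197 
units [-0.589 -0.924  2.117] roll to +-BX,+-BY deg [-180.    0.   90.  -90.] tilt z [ 1.e-03  2.e-04 -1.e+00]
```

```bash
python3 -m handwheel '{"deltas": [[-1,-0.6,-0.95,0,0],[-1,0,0,0,0],[-1,0,0,0.8,0],[-1,0,0,0.8,0],[-1,0,0,0.7,0],[-1,0,0,0.15,0],[-1,0,0,0,0],[-1,0,0,0,0]]}'
python3 -c "
from h import *
go([.4717,.0955,.1535])"
```

```text
clock: 3.15
tcp_pos: [0.4726, 0.0953, 0.1673]
orientation: [0.001, 0.025, 1.0, 0.0]
wrist_force: [0.4, -0.7, -0.1]
finger_gap: 0.0002
grip_force: 0.0
tcp [0.4726 0.0953 0.1673] F [ 0.45 -0.66 -0.07] t 3.15 gap 0.00015945748770433327 
units [0.025 0.005 0.345] roll to +-BX,+-BY deg [180.  -0.  90. -90.] tilt z [ 2.4e-03  2.0e-04 -1.0e+00]
```

```bash
python3 -m handwheel '{"deltas": [[-1,0,0,0.15,0],[-1,0,0,0.1,0],[-1,0,0,0.1,0],[-1,0,0,0,0],[-1,0,0,0,0]]}'
```

```text
clock: 3.78
tcp_pos: [0.4722, 0.095, 0.1525]
orientation: [0.001, 0.025, 1.0, 0.0]
wrist_force: [-1.7, 0.2, 5.3]
finger_gap: 0.0001
grip_force: 3.0
```

```bash
python3 -m handwheel '{"deltas": [[-1,0,0,0.04,0],[-1,0,0,0,0],[-1,0,0,0,0],[-1,0,0,0,0]]}'
python3 - <<'E'
from h import *
c=cam('scene'); np.savez('scene1.npz',**c); cv2.imwrite('pics/scene1.png',c['frame'][:,:,::-1]); go([.4717,.0955,.1535])
E
```

```text
clock: 4.28
tcp_pos: [0.4722, 0.095, 0.1521]
orientation: [0.001, 0.025, 1.0, 0.0]
wrist_force: [-4.5, -0.4, 16.3]
finger_gap: 0.0001
grip_force: 8.5
tcp [0.4722 0.095  0.1521] F [-4.55 -0.32 17.56] t 4.325 gap 7.495516377159644e-05 
units [ 0.012  0.012 -0.034] roll to +-BX,+-BY deg [180.  -0.  90. -90.] tilt z [ 2.e-03  2.e-04 -1.e+00]
```

View pics/scene1.png

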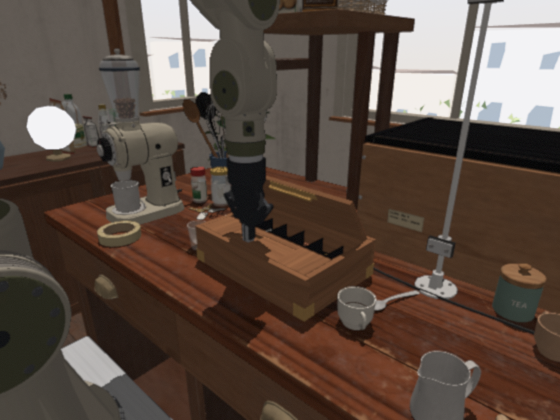

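The scene view shows the lid sprung up behind the fingers, its top edge running from about (265,190) to (365,235). The box stands where it was. Now I raise the tip to about z 0.15 and move in front of the lid's middle.

```bash
python3 -m handwheel '{"deltas": [[-1,0,0,-0.4,0],[-1,0,0,-0.5,0],[-1,0,0,-0.5,0],[-1,0,-0.4,-0.4,0],[-1,0,-0.4,0,0],[-1,0,0,0,0],[-1,0,0,0,0]]}'
python3 - <<'E'
from h import *
c=cam('scene'); P=cloud(c); B=(P-BC)@np.array([BX,BY,[0,0,1]]).T
m=(B[...,0]>.02)&(B[...,0]<.12)&(abs(B[...,1])<.14)&(B[...,2]>.11)&(B[...,2]<.2); q=B[m]
k=np.polyfit(q[:,2],q[:,0],1); print('pts',len(q),'lid angle',np.pi/2+np.arctan(k[0]),'zmax',np.percentile(q[:,2],98),'xmin',np.percentile(q[:,0],2))
p=BC+BX*.015+BY*0.0; go([p[0],p[1],.225]); print(tobox(status.get_state()['tcp_pos']))
E
```

```text
clock: 5.2
tcp_pos: [0.4697, 0.0626, 0.2214]
orientation: [-0.001, 0.026, 1.0, 0.0]
wrist_force: [0.3, 0.1, -0.5]
finger_gap: 0.0003
grip_force: 0.0
pts 1999 lid angle 0.9985634843756965 zmax 0.18597949095718386 xmin 0.02362754550052191
tcp [0.4697 0.0628 0.2215] F [0.09 1.06 0.04] t 5.25 gap -0.00011368484050335759 
units [-1.878 -0.037 -0.089] roll to +-BX,+-BY deg [ 1.799e+02 -1.000e-01  8.990e+01 -9.010e+01] tilt z [-1.4e-03  3.0e-04 -1.0e+00]
[-0.06011734  0.00156985  0.2215349 ]
```

Lid measured at about 1.0 rad, as expected. I start the push with the finger shaft against its edge.

```bash
python3 -m handwheel '{"deltas": [[-1,-0.5,0,-0.1,0],[-1,-0.5,0,0,0],[-1,-0.5,0,0,0],[-1,-0.4,0,0,0],[-1,-0.3,0,0,0],[-1,-0.3,0,0,0],[-1,-0.3,0,0,0],[-1,0,0,0,0]]}'
python3 - <<'E'
from h import *
p=BC+BX*.095; go([p[0],p[1],.225]); print(tobox(status.get_state()['tcp_pos']))
E
```

```text
clock: 6.25
tcp_pos: [0.5838, 0.0575, 0.2303]
orientation: [0.003, 0.025, 1.0, 0.0]
wrist_force: [-7.7, 0.6, 19.8]
finger_gap: 0.0001
grip_force: 2.7
tcp [0.5838 0.0575 0.2303] F [-7.75  0.56 19.8 ] t 6.25 gap 0.00011740523303798732 
units [-1.022 -0.047  0.139] roll to +-BX,+-BY deg [180.  -0.  90. -90.] tilt z [ 0.0059 -0.     -1.    ]
[0.05410068 0.00190505 0.23031612]
```

The 20 N upward force suggests the lid edge is catching under the knuckles. I raise the hand so that only the fingertips push.

```bash
python3 -m handwheel '{"deltas": [[-1,0.1,0,-0.2,0],[-1,0,0,-0.3,0],[-1,0,0,-0.2,0],[-1,0,0,0,0],[-1,0,0,0,0]]}'
python3 - <<'E'
from h import *
c=cam('scene'); np.savez('scene2.npz',**c); cv2.imwrite('pics/scene2.png',c['frame'][60:330,120:430,::-1].repeat(2,0).repeat(2,1)); P=cloud(c); B=(P-BC)@np.array([BX,BY,[0,0,1]]).T
m=(B[...,0]>.0)&(B[...,0]<.16)&(B[...,1]>-.14)&(B[...,1]<-.06)&(B[...,2]>.11)&(B[...,2]<.22); q=B[m]
k=np.polyfit(q[:,2],q[:,0],1); print('pts',len(q),'lid angle',np.pi/2+np.arctan(k[0]),'zmax',np.percentile(q[:,2],98))
m=(B[...,2]<.0925)&(B[...,2]>.084)&(B[...,0]<-.03)&(B[...,0]>-.13)&(abs(B[...,1])<.18); q=B[m]; print('deck x,y range',q.min(0),q.max(0))
p=BC+BX*.105; go([p[0],p[1],.25]); print(tobox(status.get_state()['tcp_pos']))
E
```

```text
clock: 6.88
tcp_pos: [0.5781, 0.0576, 0.254]
orientation: [-0.0, 0.025, 1.0, 0.0]
wrist_force: [-0.0, -1.0, -1.3]
finger_gap: 0.0
grip_force: 0.1
pts 1388 lid angle 1.3778918282897858 zmax 0.20334491308255473
deck x,y range [-0.10726825 -0.16192164  0.08400373] [-0.0300158   0.16064433  0.08960251]
tcp [0.578  0.0576 0.2539] F [ 0.24 -0.11 -1.  ] t 6.925 gap -0.00011177232511750186 
units [-1.419 -0.04   0.096] roll to +-BX,+-BY deg [180.  -0.  90. -90.] tilt z [-5.e-04  1.e-04 -1.e+00]
[0.04825009 0.00165217 0.25385187]
```

View pics/scene2.png

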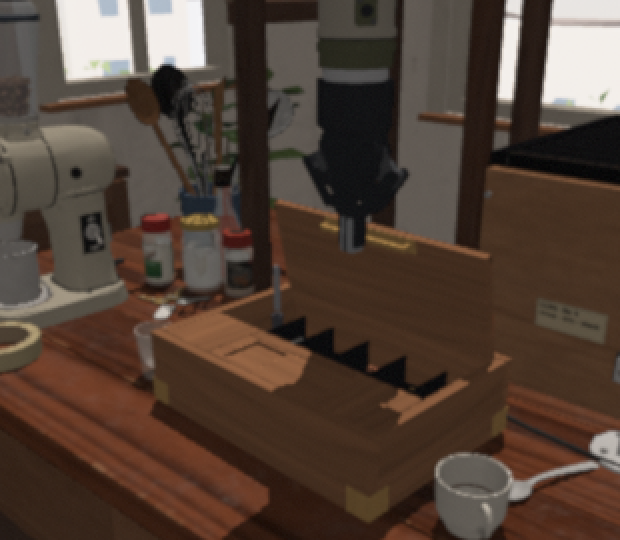

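The view shows the lid at about 1.3 rad with the fingertips against its upper edge at (352,245), the plate back up, and the box and neighbours unmoved. I continue the push.

```bash
python3 -m handwheel '{"deltas": [[-1,-0.2,0,0,0],[-1,-0.2,0,0,0],[-1,-0.2,0,0,0],[-1,-0.2,0,0,0],[-1,-0.2,0,0,0],[-1,-0.2,0,0,0],[-1,-0.2,0,0,0],[-1,0,0,0,0],[-1,0,0,0,0]]}'
cat > lid.py <<'E'
from h import *
c=cam('scene'); cv2.imwrite('pics/last.png',c['frame'][60:330,120:430,::-1].repeat(2,0).repeat(2,1)); P=cloud(c); B=(P-BC)@np.array([BX,BY,[0,0,1]]).T
m=(B[...,0]>.0)&(B[...,0]<.19)&(B[...,1]>-.14)&(B[...,1]<-.06)&(B[...,2]>.11)&(B[...,2]<.195); q=B[m]
k=np.polyfit(q[:,2],q[:,0],1); print('pts',len(q),'lid angle',np.pi/2+np.arctan(k[0]),'zmax',np.percentile(q[:,2],98))
p=BC+BX*.105; go([p[0],p[1],.25]); print(tobox(status.get_state()['tcp_pos']))
E
python3 lid.py
```

```text
clock: 8.05
tcp_pos: [0.6339, 0.0548, 0.2542]
orientation: [-0.0, 0.025, 1.0, 0.0]
wrist_force: [0.0, 0.1, 0.1]
finger_gap: 0.0
grip_force: 0.0
pts 1489 lid angle 1.9548253859320348 zmax 0.19346022681868277
tcp [0.6338 0.0548 0.2543] F [-0.61  1.   -0.4 ] t 8.1 gap 0.00026431045318069704 
units [-0.022 -0.041  0.108] roll to +-BX,+-BY deg [180.  -0.  90. -90.] tilt z [-1.e-04  1.e-04 -1.e+00]
[0.10413502 0.00165346 0.25431422]
```

Lid is on its stop (about 2.0 rad) and the arm is free of contact. I back the arm off, then look once more.

```bash
python3 -m handwheel '{"deltas": [[-1,0.4,0,0,0],[-1,0.6,0,0,0],[-1,0.6,0,-0.4,0],[-1,0.6,0,-0.5,0],[-1,0.6,0,-0.5,0],[-1,0.6,0,0,0],[-1,0,0,0,0],[-1,0,0,0,0],[-1,0,0,0,0],[-1,0,0,0,0]]}'
python3 lid.py
python3 - <<'E'
from h import *
a=dict(np.load('scene0.npz')); c=cam('scene')
d=cv2.absdiff(a['frame'],c['frame']).max(2)
for n,(u,v,w,h) in {'cup':(335,288,42,42),'spoon':(378,288,45,20),'boxcorner':(285,275,35,30)}.items(): print(n,(d[v:v+h,u:u+w]>40).mean())
t=dict(np.load('top0.npz')); e=cam('top'); d=cv2.absdiff(t['frame'],e['frame']).max(2)
for n,(u,v,w,h) in {'glass':(190,226,26,26),'timer':(189,165,30,30),'cup':(360,225,30,28),'spoon':(366,200,16,26)}.items(): print(n,(d[v:v+h,u:u+w]>40).mean())
E
```

```text
clock: 9.35
tcp_pos: [0.4986, 0.0615, 0.3099]
orientation: [-0.0, 0.025, 1.0, 0.0]
wrist_force: [-0.5, -0.7, 0.9]
finger_gap: 0.0001
grip_force: 0.0
pts 1502 lid angle 1.999327413312534 zmax 0.19305725674487
tcp [0.4985 0.0615 0.3099] F [-0.35 -0.1   0.12] t 9.4 gap 5.40757984092821e-05 
units [-3.409 -0.039  1.495] roll to +-BX,+-BY deg [180.  -0.  90. -90.] tilt z [-6.e-04  1.e-04 -1.e+00]
[-0.03131123  0.00167324  0.30986884]
cup 0.0
spoon 0.0
boxcorner 0.0
glass 0.0
timer 0.0
cup 0.0
spoon 0.0
```

View pics/last.png

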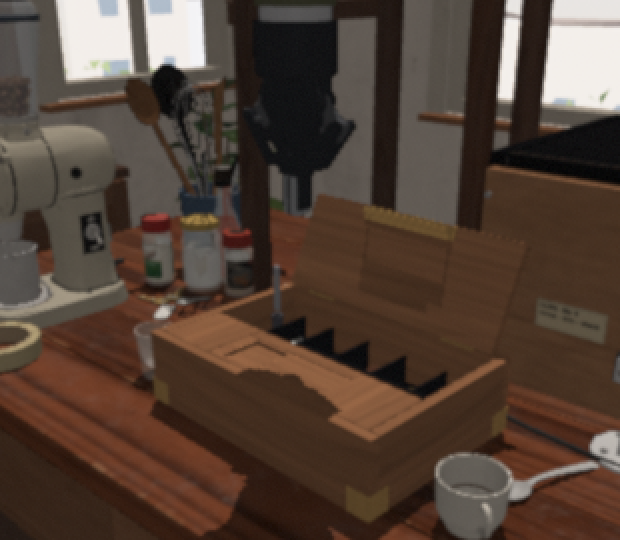

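The lid leans back on its stop (top edge (320,200) to (525,245)), the plate is up, and the gripper is clear with nothing else moved.

```bash
python3 -c "
from workcell import hand_in
print(hand_in())"
```

```text
the job is handed in; nothing more can be done
None
```

I handed the job in at about 9.5 s: the catch plate was pressed fully down, the lid stands open by itself at about 2.0 rad, and the cameras show the plate back up and nothing around it moved, though the hand-in returned no verdict.

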